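# Mount the shop's sign post on its three-stud shelf mount

## Task

Pick up the walnut sign post, set its round foot on the steel shelf mount and feel for the turn at which its three holes take the mount's three studs, then slide it down fully home, pressing only gently (never harder than the weight of about 4 kg). Once it sits flat on the mount, swing the mount's steel turn clip all the way in over the foot's rim so that it cannot lift off, and leave the post standing. Leave the glasses, the jug lid, the strainer cup and the small carton as they stand.

Things in the scene. Friction and masses are not known exactly. Their poses are not given: they have to be found in the camera images.
- post_mid (a point): Loose walnut sign post, standing upright: a round foot plate 136 mm across, 10 mm thick, and on its middle a square upright 28 x 28 mm, 70 mm tall (80 mm over all, about 250 g). This point is the centre of the square upright, 45 mm above the foot's underside; z up, x and y square to its faces.
- post: The same sign post; origin at the centre of the foot's underside, axes as post_mid. Three through holes 11 mm in diameter in the foot, centres 34 mm from the axis, at 0, 120 and 240 degrees from +x towards +y.
- mount_seat (a point): Centre of the flat seat of the steel shelf mount, 12 mm above the work surface, z up. The mount is a round foot 144 mm across, fixed. Three upright studs 8 mm in diameter, 22 mm tall with round tips, stand on the seat, centres 34 mm from its axis, 120 degrees apart. Resting on the tips, the post's foot is 22 mm above the seat; fully home it lies on the seat.
- mount: The same mount with studs and clip; origin at the centre of its underside, axes as mount_seat. The stiff ring carrying the studs was left turned: one stud stands up to 30 degrees (0.52 rad) either way from +x, the others 120 and 240 degrees on. That turn is not measured: look or feel for it. The ring does not turn under a gentle push.
- clip (a joint): Turn clip, rad: a flat bar 42 mm long, swinging level about a pivot 86 mm from the mount's axis along its +x. At 0 it points to the mount's +y, clear of the foot; grows anticlockwise from above; at 1.57 it points to the axis, over the rim. Starts -0.5 to 0.05, stops at 1.62, stays where left (about 2 N to move). Underside 2.5 mm above a foot that is home; it cannot pass over one that is not.
- clip_pin (a point): Upright round steel pin by which the clip is swung, 10 mm in diameter, 26 mm from the pivot along the bar, free from 30 to 62.5 mm above the work surface. This point is on its axis, 50.5 mm above the work surface (12 mm below its top).
- tumbler_a_mid (a point): Glass tumbler 64 mm in diameter, 85 mm tall, centre half-way up. Not to be disturbed.
- tumbler_b_mid (a point): Another glass tumbler of the same size, centre half-way up. Not to be disturbed.
- tumbler_c_mid (a point): A third glass tumbler of the same size, centre half-way up. Not to be disturbed.
- strainer_mid (a point): Small open steel strainer cup, 60 mm in diameter, 45 mm tall, centre half-way up. Not to be disturbed.
- lid_mid (a point): Loose dark wooden jug lid lying flat, 76 mm in diameter, 24 mm tall with its knob, centre half-way up. Not to be disturbed.
- carton_mid (a point): Small white carton 90 x 90 x 100 mm, centre half-way up. Not to be disturbed.
Things that resemble listed ones, but are neither listed nor needed, are in the scene too. There is more than one size of the mount; the job needs the largest.

How it is judged:
By the outcome, as a careful person would: the job done as asked, in the order asked, and still so for the second after the job is handed in, with the robot touching nothing.
It also fails if it takes over 70 s, if anything falls off the work surface, if the arm or the gripper's body presses on something with over 40 N, if the wrist force passes 120 N, or if a joint passes its speed limit or range.

## Robot

A 6-joint arm with a two-finger parallel gripper is mounted at the origin on the work surface. World frame = base frame: x ahead of the robot, y to its left, z up, the work surface at z = 0. Lengths are in m, angles in rad, forces in N, time in s.
With the tool pointing down it reaches from about 0.35 to 0.775 m from the base axis. Payload 5.5 kg.
Tool frame: the origin (TCP) lies midway between the tips of the shut fingers; the grasp point (between the pads) lies 19 mm behind it; y points along the fingers, x is the direction in which the jaws open and shut, and the axes are right-handed (so a half turn about y gives the same grasp; the last joint's range is limited). The gripper opens to 85 mm and grips with 20 to 120 N. Pads are 22 mm wide; open, the fingers measure 114 mm over their backs; the gripper's body (76 mm by 85 mm) begins 54 mm behind the grasp point. The pads swing forward as they close: fully open they stand 13 mm farther back than shut.
Start: joints at [1.078, 0.313, 0.046, 1.304, 0, 1.431], TCP at [0.199, 0.54, 0.231] pointing down, gripper open.
Joint ranges: [-2.76, 2.76], [-0.86, 1.69], [-1.03, 1.26], [-2.2, 2.34], [-1.47, 1.5], [-3.14, 3.14]. Speed limits (rad/s): [2.57, 2.57, 3.14, 3.14, 3.14, 3.14].

## Interface

Orientations are given as a unit quaternion [w, x, y, z].
In Python, from plant import get_obs, get_image, finish_job gives the robot as it stands.
- The arm moves only by the tool jog_arm, never from a script. Its argument "plan" is a list of rows, each a list of 2 entries, a list of its own where there are three numbers: the shift along the world's x, y, z in cm, then the turn about the world's z in rad. A call has 1 to 20 rows; each row is the pose to reach, as a shift and turn from the pose commanded when the call began; what a row does not reach only later rows make up. A row lasts 1/10 s, in which the tool goes at most 50 mm and 8.59 degrees, less where a joint would pass 70% of its speed; a pose out of reach is approached as far as the arm can. A call with a gripper value outside its range is refused whole. "jaw" is the opening, from 0 (shut) to 1 (fully open), set as the call begins (left out, the last holds). The fingers move at their own pace and stop on an object; the grip force is fixed at half the most. Time passes only in rows, so rows that repeat a pose let the fingers close. It gives the time, the measured TCP pose, the force and the opening at its end, in the units of the state.
- get_obs(): the state, without advancing time (a new reading comes with each control period).
- get_image(name): name is "side" or "top" or "wrist"; returns a dict with "frame" (480x640x3 uint8, blue, green, red), "fovy" (degrees; the focal length in pixels is half the picture's height over the tangent of half this angle, whatever the lens; pixels are square), "cx", "cy" (the principal point, pixels), "k1" (the pictures are not rectified: a ray, as slopes to the right and down, at radius r is drawn at 1 + k1 r^2 times it, then the intrinsics apply), "world_to_cam" (4x4, takes a point from world to camera coordinates). Camera axes: x right, y down, z forward; pixel columns grow to the right and rows downward; lengths in m; the calibration is good to about 2 mm. A picture is of the moment at which its call begins. There is no depth.
- finish_job(): hands the job in, once; it reports no verdict.
The state is a dict: "time": time; "qpos": joint angles; "qvel": joint speeds; "tau": joint torques, N m; "position": TCP position; "orientation": TCP orientation; "force": force on the tool from outside, world axes, zero at the start; "wrist_torque": the same for the moment, N m; "grip_width": opening from 0.0 (shut) to 1.0 (fully open).
Only numpy, scipy, OpenCV 4.12 (cv2) and the standard library are available. Lean on these libraries where they do the work, as an engineer would, in place of code of your own. Each camera call takes 0.05 s, during which the arm holds its last target. There are 200 camera calls.

## Working session

There is one attempt and no reset: what is moved stays moved. The work goes in short steps, Python scripts to look and compute and a tool call to move; the robot and the scene stay as the last step left them, time stands still between calls to the robot, and variables do not carry over. Pictures are saved under pics/ and viewed, about 8 in all and at most 12, crops included, and the job is handed in when it is done.

Besides the shell and the picture viewer there is one more tool, called after "Emit:" as name(argument=value, ...) on one line, values as JSON. jog_arm: Moves the arm, as the interface text tells. Its arguments: {"type":"object","properties":{"plan":{"type":"array","items":{"type":"array"}},"jaw":{"type":"number"}},"required":["plan"]}

```bash
mkdir -p pics; ls; cat > h.py <<'E'
import numpy as np, cv2
from plant import get_obs, get_image
def cam(n):
    d=get_image(n); f=240/np.tan(np.radians(d['fovy'])/2)
    d['K']=np.array([[f,0,d['cx']],[0,f,d['cy']],[0,0,1.]]); d['D']=np.array([d['k1'],0,0,0.]); return d
def proj(d,P):
    T=np.array(d['world_to_cam']); P=np.atleast_2d(P).astype(float)
    return cv2.projectPoints(P,cv2.Rodrigues(T[:3,:3])[0],T[:3,3],d['K'],d['D'])[0][:,0]
def back(d,uv,z):
    T=np.array(d['world_to_cam']); R=T[:3,:3]; c=-R.T@T[:3,3]
    u=cv2.undistortPoints(np.array(uv,float).reshape(-1,1,2),d['K'],d['D'])[:,0]
    r=np.c_[u,np.ones(len(u))]@R
    return c+r*((z-c[2])/r[:,2])[:,None]
def save(d,n): cv2.imwrite('pics/'+n,d['frame']); np.save('pics/'+n+'.npy',{k:v for k,v in d.items()},allow_pickle=True)
def load(n): return np.load('pics/'+n+'.npy',allow_pickle=True).item()
E
python3 - <<'E'
from h import *
for n in ['top','side','wrist']:
    d=cam(n); save(d,n+'0.png'); T=np.array(d['world_to_cam']); print(n,d['fovy'],d['k1'],-T[:3,:3].T@T[:3,3],T[2,:3])
print(get_obs())
E
```

```text
pics
top 42.69445728712926 -0.17149680324268768 [0.27227017 0.01004823 1.33354051] [ 0.16147147 -0.00686608 -0.9868535 ]
side 51.515090728837336 -0.012191320421291221 [-0.10657854 -0.88455213  0.6816842 ] [ 0.47731235  0.72770112 -0.49256877]
wrist 63.96311681373353 -0.05349545703035245 [0.12795853 0.56432016 0.37326996] [ 0.2703519  -0.10033533 -0.95751902]
{'time': 0.15, 'qpos': array([ 1.07840773e+00,  3.13811879e-01,  4.52214669e-02,  1.30356747e+00,
       -3.47477074e-05,  1.43122304e+00]), 'qvel': array([ 0.0023441 , -0.00187973,  0.00279187,  0.00036493, -0.00037631,
       -0.00012725]), 'tau': array([ 7.51801053e-04, -4.81065023e+01,  2.98816055e+01,  1.38730530e-02,
       -1.96833907e-04,  2.45936894e-05]), 'position': array([0.19850981, 0.53924338, 0.23061525]), 'orientation': array([-0.57975844,  0.58021588,  0.40406934, -0.40491685]), 'force': array([ 0.19814253, -0.35674179, -0.3686413 ]), 'wrist_torque': array([-0.00126965, -0.0405407 ,  0.03134056]), 'grip_width': 1.001065963062653}
```

View pics/top0.png

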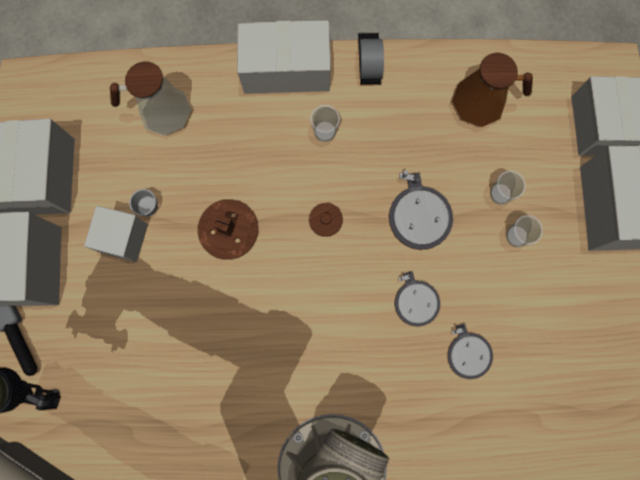

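View pics/side0.png

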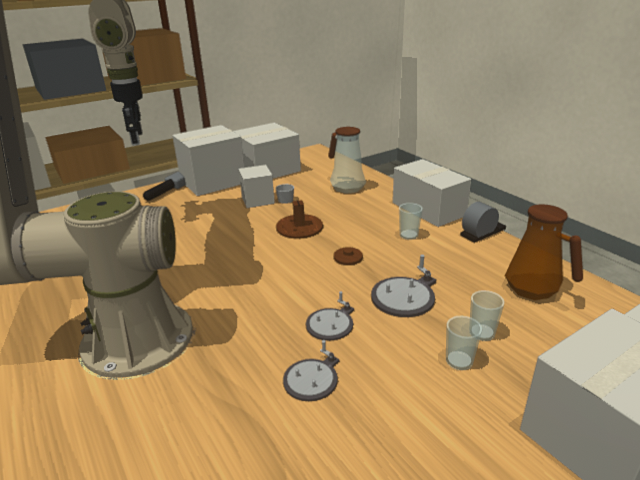

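The top view shows the candidates. Post: only the walnut foot with the square upright at (228,228); the lid at (326,219) is the look-alike. Mounts are at (421,217), which is the largest, (417,303) and (470,355). I choose (421,217), with its clip pivot near (413,183). I'll check both choices in one close crop.

```bash
python3 - <<'E'
from h import *
d=load('top0.png'); f=d['frame']
a=cv2.resize(f[190:270,190:270],None,fx=5,fy=5,interpolation=cv2.INTER_CUBIC)
b=cv2.resize(f[165:255,380:470],(400,400),interpolation=cv2.INTER_CUBIC)
cv2.imwrite('pics/crop1.png',np.hstack([a,b]))
print(back(d,[[228,229]],.01),back(d,[[421,217]],.012),back(d,[[326,219]],.01))
E
```

```text
[[0.52023618 0.21285601 0.01      ]] [[ 0.53469753 -0.21279064  0.012     ]] [[ 0.53633524 -0.00324844  0.01      ]]
```

View pics/crop1.png

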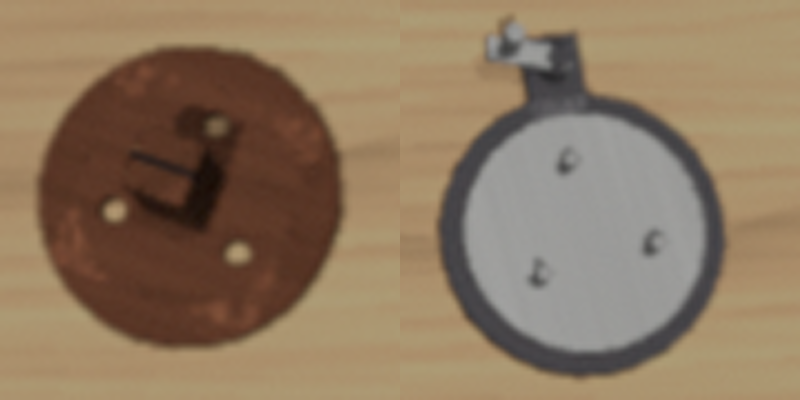

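```bash
cat > m.py <<'E'
from h import *
d=load('top0.png')
A=lambda v:np.degrees(np.arctan2(v[:,1],v[:,0]))
def circfit(P):
    A=np.c_[2*P,np.ones(len(P))]; s=np.linalg.lstsq(A,(P**2).sum(1),rcond=None)[0]; return s[:2],np.sqrt(s[2]+s[0]**2+s[1]**2)
H=back(d,[[233.2,215.4],[213,232],[237.4,240.4]],.005)[:,:2]
foot=back(d,[[228.1,229.3]],.01)[:,:2]
c,r=circfit(H); print('post holes centre',c,r,'foot',foot, 'hole ang',A(H-c))
S=back(d,[[418.3,200.3],[437.4,219],[411.5,225.8]],.032)[:,:2]
cs,rs=circfit(S); ms=back(d,[[420.8,217.9]],.010)[:,:2]
print('studs centre',cs,rs,'mount',ms,'stud ang',A(S-cs))
piv=back(d,[[418,178.5]],.03)[:,:2]; pin=back(d,[[405.2,172.5]],.0625)[:,:2]
print('piv',piv,A(piv-ms),np.linalg.norm(piv-ms),'pin',pin,A(pin-piv),np.linalg.norm(pin-piv))
E
python3 m.py
```

```text
post holes centre [0.520561   0.21421032] 0.033250259032272425 foot [[0.51955872 0.21263583]] hole ang [ -21.61271768   98.89445494 -140.05866778]
studs centre [ 0.53482166 -0.21258145] 0.033928905072479344 mount [[ 0.53308147 -0.21256843]] stud ang [  11.88145122 -106.19680467  132.58243795]
piv [[ 0.61767206 -0.20811045]] [3.01673644] 0.0847079830079035 pin [[ 0.62301165 -0.17574937]] [80.63059939] 0.03279864006213089
```

```bash
python3 - <<'E'
from scipy.spatial.transform import Rotation as R
import numpy as np
M=R.from_quat([-0.57975844,0.58021588,0.40406934,-0.40491685],scalar_first=True).as_matrix()
print(M.round(3),np.degrees(np.arctan2(M[1,0],M[0,0])))
E
```

```text
[[ 0.346 -0.001 -0.938]
 [ 0.938 -0.001  0.346]
 [-0.001 -1.     0.   ]] 69.7851794804791
```

View pics/wrist0.png

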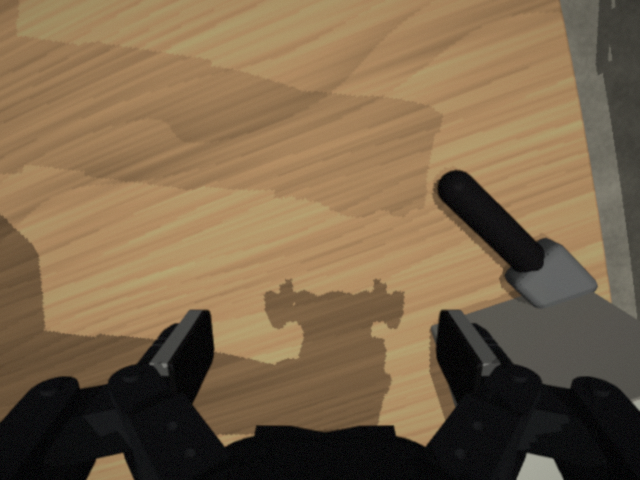

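Emit:
jog_arm(plan=[[[32.1,-32.6,-1],-0.01],[[32.1,-32.6,-1],-0.01],[[32.1,-32.6,-1],-0.01],[[32.1,-32.6,-1],-0.01],[[32.1,-32.6,-1],-0.01],[[32.1,-32.6,-1],-0.01],[[32.1,-32.6,-1],-0.01],[[32.1,-32.6,-1],-0.01],[[32.1,-32.6,-1],-0.01],[[32.1,-32.6,-1],-0.01],[[32.1,-32.6,-1],-0.01],[[32.1,-32.6,-1],-0.01],[[32.1,-32.6,-1],-0.01],[[32.1,-32.6,-1],-0.01],[[32.1,-32.6,-1],-0.01]], jaw=1)

```text
time: 1.65
position: [0.519, 0.2147, 0.2216]
orientation: [-0.582, 0.582, 0.402, -0.402]
force: [-0.3, 0.4, 0.0]
grip_width: 1.002
```

```bash
python3 - <<'E'
from h import *
d=cam('wrist'); save(d,'w1.png'); o=get_obs(); print(o['time'],o['position'],o['qpos'],o['force'])
from scipy.spatial.transform import Rotation as R
for c in ([.5200,.2135],):
  for a in (-21,):
    t=np.radians(a); x=np.array([np.cos(t),np.sin(t)]); y=np.array([-x[1],x[0]])
    P=[[*(np.array(c)+14*.001*(i*x+j*y)),.08] for i,j in((1,1),(1,-1),(-1,-1),(-1,1))]
    H=[[*(np.array(c)+.034*np.array([np.cos(t+k),np.sin(t+k)])),.01] for k in np.radians([0,120,240])]
    print(proj(d,P).round(0).tolist(),proj(d,H).round(0).tolist())
    g=d['frame'].copy()
    for q in list(proj(d,P))+list(proj(d,H)): cv2.circle(g,tuple(int(v) for v in q.round()),3,(0,255,0),1)
    cv2.imwrite('pics/w1o.png',g)
E
```

```text
1.7 [0.51914932 0.21449318 0.22157251] [ 2.48842587e-01  2.89764797e-01 -1.00218225e-02  1.27060258e+00
  9.68300063e-05  6.10004038e-01] [-0.31768457 -0.09518252  0.3664229 ]
[[342.0, 250.0], [306.0, 250.0], [306.0, 214.0], [343.0, 214.0]] [[324.0, 247.0], [356.0, 195.0], [293.0, 195.0]]
```

View pics/w1o.png

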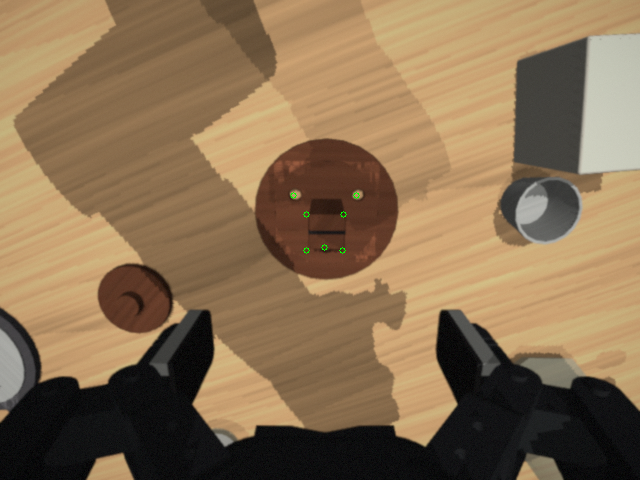

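The wrist view shows the post at (327,209), with holes at (296,195) and (358,195), about 2 px right of my prediction. The post is therefore near (0.5205, 0.215) and its angle agrees. I'll go down and grip.

Emit:
jog_arm(plan=[[[0.1,0.1,-19.2],0],[[0.1,0.1,-19.2],0],[[0.1,0.1,-19.2],0],[[0.1,0.1,-19.2],0],[[0.1,0.1,-19.2],0],[[0.1,0.1,-19.2],0],[[0.1,0.1,-19.2],0]])

```text
time: 2.4
position: [0.5228, 0.2154, 0.032]
orientation: [-0.581, 0.582, 0.403, -0.4]
force: [0.7, -0.8, 0.8]
grip_width: 1.002
```

Emit:
jog_arm(plan=[[[0,0,0],0],[[0,0,0],0],[[0,0,0],0],[[0,0,0],0],[[0,0,0],0],[[0,0,0],0],[[0,0,0],0],[[0,0,0],0],[[0,0,0],0],[[0,0,0],0]], jaw=0)

```text
time: 3.4
position: [0.5213, 0.2148, 0.0302]
orientation: [-0.582, 0.582, 0.402, -0.401]
force: [-1.3, -0.4, 5.8]
grip_width: 0.318
```

Emit:
jog_arm(plan=[[[0,0,3],0],[[0,0,6],0],[[0,0,8],0],[[0,0,8],0],[[0,0,8],0]])

```text
time: 3.9
position: [0.5203, 0.2145, 0.1085]
orientation: [0.582, -0.582, -0.401, 0.402]
force: [-0.3, 0.7, -2.9]
grip_width: 0.323
```

```bash
python3 - <<'E'
from h import *
d=cam('wrist'); save(d,'w2.png'); o=get_obs(); print(o['time'],o['position'],o['orientation'],o['force'],o['grip_width'])
E
```

```text
3.95 [0.51965094 0.21433675 0.10775233] [ 0.5823073  -0.58169562 -0.40080945  0.40236823] [-0.51438076 -0.41895043 -2.93706895] 0.3187698394148695
```

View pics/w2.png

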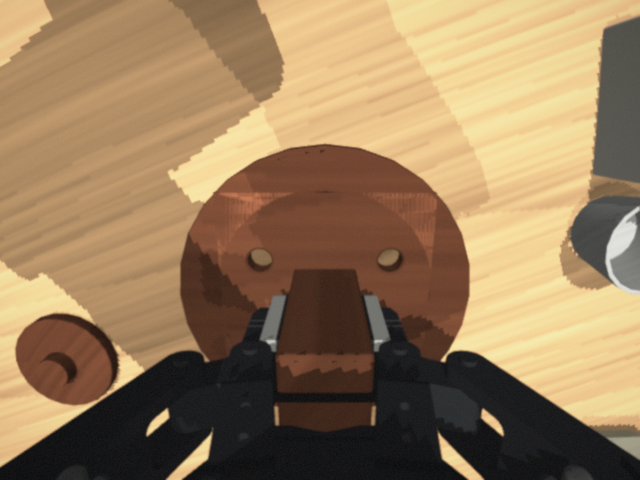

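The post is held square. Its holes are at (260,258) and (389,258). I'll measure the post's position relative to the tool.

```bash
python3 - <<'E'
from h import *
d=load('w2.png'); p=np.array([.5197,.2143])
for z in (.088,.0855):
  H=back(d,[[260,257.5],[389,257.5]],z)[:,:2]   # left, right holes
  v=H[1]-H[0]; n=np.linalg.norm(v); m=H.mean(0); u=v/n
  w=np.array([u[1],-u[0]])  # perp
  for s in (1,-1): print(z,'len',n,'ang',np.degrees(np.arctan2(u[1],u[0])),'centre-TCP',m+s*.017*w-p,'in (u,w)',(m+s*.017*w-p)@u,(m+s*.017*w-p)@w)
E
```

```text
0.088 len 0.05794765906112515 ang 69.18590324655261 centre-TCP [-0.00191526  0.00017711] in (u,w) -0.0005150170050595594 -0.0018532027441534398
0.088 len 0.05794765906112515 ang 69.18590324655261 centre-TCP [-0.03369637  0.01225856] in (u,w) -0.00051501700505956 -0.03585320274415342
0.0855 len 0.05883457752829577 ang 69.1859032465526 centre-TCP [-0.00112184 -0.00012318] in (u,w) -0.0005137745660703565 -0.0010048607766512407
0.0855 len 0.05883457752829577 ang 69.1859032465526 centre-TCP [-0.03290295  0.01195828] in (u,w) -0.0005137745660703675 -0.03500486077665122
```

Emit:
jog_arm(plan=[[[0,-2,3],0.05],[[-0.4,-5,6],0.12],[[-0.8,-9,9],0.2],[[-1.2,-13,11],0.27],[[-1.6,-17,11],0.33],[[-2,-20,11],0.37],[[-2,-21.5,11],0.37],[[-2,-21.5,11],0.37],[[-2,-21.5,11],0.37],[[-2,-21.5,11],0.37]])

```text
time: 4.95
position: [0.5002, 0.0004, 0.2183]
orientation: [0.499, -0.497, -0.502, 0.502]
force: [0.3, 0.2, -2.1]
grip_width: 0.323
```

```bash
python3 - <<'E'
from h import *
d=cam('wrist'); save(d,'w3.png'); o=get_obs(); print(o['time'],o['position'],o['orientation'],o['force'],o['grip_width'])
print(proj(d,[[.534,-.2126,.012]]))
E
```

```text
5.0 [0.50039299 0.00053997 0.21860014] [ 0.49836168 -0.49742257 -0.50189995  0.50229758] [-0.20698575  0.45591799 -3.0898007 ] 0.32070519583721946
[[104.06266643 246.47057699]]
```

View pics/w3.png

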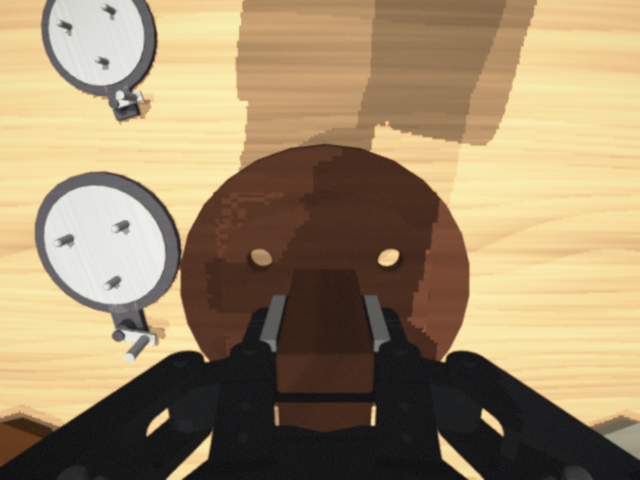

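The wrist view shows the big mount at about (107,240), close to the predicted (104,246). Its studs are at about (65,240), (121,227) and (112,283), and the pin is at about (135,350). I'll refine with a fit and an overlay.

```bash
cat > fit.py <<'E'
from h import *
from m import circfit
d=load('w3.png'); f=d['frame']
hsv=cv2.cvtColor(f,cv2.COLOR_BGR2HSV)
roi=np.zeros(f.shape[:2],np.uint8); roi[165:315,30:182]=1
def fitc(mask,z,pick):
    cs,_=cv2.findContours(mask,cv2.RETR_EXTERNAL,cv2.CHAIN_APPROX_NONE); c=max(cs,key=cv2.contourArea)[:,0]
    P=back(d,c,z)[:,:2]
    for _ in range(6):
        m,r=circfit(P); e=np.abs(np.linalg.norm(P-m,axis=1)-r); P=P[e<max(.001,2*np.median(e))]
    return m,r,len(P)
seat=((hsv[...,1]<40)&(hsv[...,2]>150)).astype(np.uint8)*roi
print('seat',fitc(cv2.morphologyEx(seat*255,cv2.MORPH_CLOSE,np.ones((9,9))),.012,0))
dark=((hsv[...,2]<130)|(seat>0)).astype(np.uint8)*roi; dark[:,176:]=0
print('rim',fitc(dark*255,.012,0))
import sys
c=np.array([float(sys.argv[1]),float(sys.argv[2])]); a=np.radians(float(sys.argv[3]))
s=5; x0,y0=30,165; g=cv2.resize(f[y0:y0+115+75,x0:x0+155],None,fx=4,fy=3.1 if 0 else 4*1,interpolation=cv2.INTER_CUBIC)[:600]
def dot(p,col): 
    q=((p-[x0,y0]+.5)*4).astype(int); cv2.circle(g,tuple(int(v) for v in q),2,col,-1)
for k in range(3):
    v=c+.034*np.array([np.cos(a+k*2*np.pi/3),np.sin(a+k*2*np.pi/3)])
    dot(proj(d,[[*v,.012]])[0],(0,0,255)); dot(proj(d,[[*v,.034]])[0],(0,200,0))
for t in np.arange(0,6.28,.1): dot(proj(d,[[c[0]+.072*np.cos(t),c[1]+.072*np.sin(t),.012]])[0],(255,0,0))
cv2.imwrite('pics/w3c.png',g)
E
python3 fit.py .534 -.2126 12.8
```

```text
post holes centre [0.520561   0.21421032] 0.033250259032272425 foot [[0.51955872 0.21263583]] hole ang [ -21.61271768   98.89445494 -140.05866778]
studs centre [ 0.53482166 -0.21258145] 0.033928905072479344 mount [[ 0.53308147 -0.21256843]] stud ang [  11.88145122 -106.19680467  132.58243795]
piv [[ 0.61767206 -0.20811045]] [3.01673644] 0.0847079830079035 pin [[ 0.62301165 -0.17574937]] [80.63059939] 0.03279864006213089
seat (array([ 0.53469682, -0.2130864 ]), np.float64(0.05985713625019451), 339)
rim (array([ 0.53324083, -0.21017103]), np.float64(0.0706391443292698), 238)
```

View pics/w3c.png

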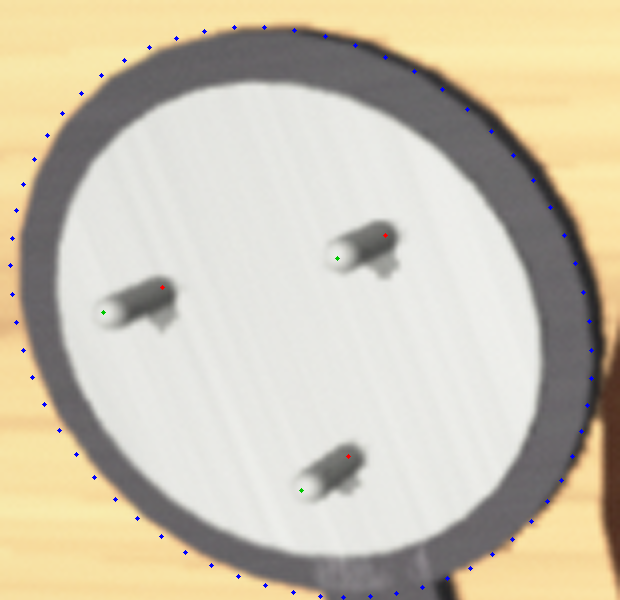

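```bash
python3 - <<'E'
from h import *
from scipy.optimize import least_squares
d=load('w3.png')
t=np.array([[312-1,487],[112,310],[340,254]])/4-.5+[30,165]
def pts(p,z): 
    return proj(d,[[p[0]+.034*np.cos(p[2]+k*a),p[1]+.034*np.sin(p[2]+k*a),z] for k,a in ((0,0),(-1,2*np.pi/3),(1,2*np.pi/3))])
for z in (.030,.032):
    r=least_squares(lambda p:(pts(p,z)-t).ravel(),[.534,-.2126,.22]); print(z,r.x,np.degrees(r.x[2]),r.fun.round(1))
E
```

```text
0.03 [ 0.53436782 -0.2133172   0.24092613] 13.804050332008362 [-0.3 -0.5 -0.1  0.5  0.4 -0. ]
0.032 [ 0.53372386 -0.21204043  0.24095508] 13.805708903648274 [-0.2 -0.2 -0.3  0.4  0.5 -0.2]
```

Emit:
jog_arm(plan=[[[0.5,-3,0],0.04],[[1,-7,0],0.1],[[2,-12,0],0.16],[[3,-17,0],0.2],[[3.5,-20,0],0.229],[[3.5,-21.2,0],0.229],[[3.5,-21.2,-4],0.229],[[3.5,-21.2,-8],0.229],[[3.5,-21.2,-12],0.229],[[3.5,-21.2,-14],0.229],[[3.5,-21.2,-14.4],0.229],[[3.5,-21.2,-14.4],0.229],[[3.5,-21.2,-14.4],0.229]])

```text
time: 6.3
position: [0.537, -0.2124, 0.0769]
orientation: [-0.437, 0.438, 0.556, -0.555]
force: [-0.7, -0.8, -3.0]
grip_width: 0.319
```

```bash
cat > st.py <<'E'
from h import *
from scipy.spatial.transform import Rotation as R
o=get_obs(); M=R.from_quat(o['orientation'],scalar_first=True).as_matrix()
print(o['time'],o['position'].round(4),np.degrees(np.arctan2(M[1,0],M[0,0])).round(2),'down',M[:,1].round(4),o['force'].round(1),o['wrist_torque'].round(2),o['grip_width'].round(3),o['qpos'].round(2))
E
python3 st.py; python3 - <<'E'
from h import *
d=cam('wrist'); save(d,'w4.png')
E
```

```text
Traceback (most recent call last):
  File "st.py", line 4, in <module>
    print(o['time'],o['position'].round(4),np.degrees(np.arctan2(M[1,0],M[0,0])).round(2),'down',M[:,1].round(4),o['force'].round(1),o['wrist_torque'].round(2),o['grip_width'].round(3),o['qpos'].round(2))
                                                                                                                                                                ^^^^^^^^^^^^^^^^^^^^^
AttributeError: 'float' object has no attribute 'round'
```

View pics/w4.png

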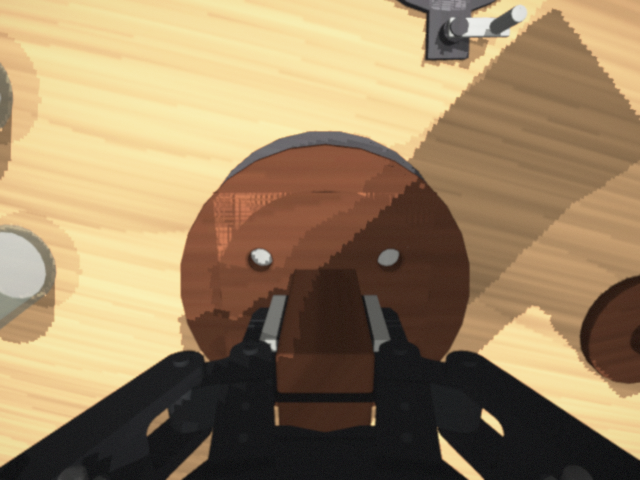

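The foot hovers over the mount. The left hole at (260,258) shows bright metal and the right hole at (389,258) shows grey. I'll check the pose and lower gently.

```bash
sed -i "s/o\['grip_width'\].round(3)/round(o['grip_width'],3)/" st.py; python3 st.py
```

```text
6.35 [ 0.5372 -0.2127  0.0772] 103.57 down [ 0.0029 -0.0015 -1.    ] [ 0.1  0.2 -2.4] [-0.02 -0.   -0.03] 0.318 [-0.52  0.41 -0.21  0.95  0.   -0.75]
```

Emit:
jog_arm(plan=[[[0,0,-0.3],0],[[0,0,-0.6],0],[[0,0,-0.8],0],[[0,0,-0.8],0],[[0,0,-0.8],0]])

```text
time: 6.85
position: [0.5356, -0.2124, 0.0672]
orientation: [-0.438, 0.438, 0.555, -0.555]
force: [-0.1, 0.4, -2.2]
grip_width: 0.321
```

```bash
python3 st.py
```

```text
6.85 [ 0.5356 -0.2124  0.0672] 103.53 down [-2.e-04  2.e-04 -1.e+00] [-0.1  0.4 -2.2] [ 0.01 -0.02  0.06] 0.321 [-0.52  0.41 -0.22  0.93  0.   -0.75]
```

Emit:
jog_arm(plan=[[[0,0,-0.1],0],[[0,0,-0.2],0],[[0,0,-0.3],0],[[0,0,-0.3],0],[[0,0,-0.3],0]])

```text
time: 7.35
position: [0.5357, -0.2124, 0.0643]
orientation: [-0.438, 0.438, 0.555, -0.555]
force: [-0.6, -0.9, -3.2]
grip_width: 0.319
```

Emit:
jog_arm(plan=[[[0,0,-0.1],0],[[0,0,-0.2],0],[[0,0,-0.3],0],[[0,0,-0.3],0],[[0,0,-0.3],0]])

```text
time: 7.85
position: [0.5356, -0.2124, 0.0613]
orientation: [-0.438, 0.438, 0.555, -0.555]
force: [-0.6, 0.4, -2.8]
grip_width: 0.321
```

Emit:
jog_arm(plan=[[[0,0,-0.1],0],[[0,0,-0.2],0],[[0,0,-0.3],0],[[0,0,-0.4],0],[[0,0,-0.4],0],[[0,0,-0.4],0]])

```text
time: 8.45
position: [0.5357, -0.2124, 0.0573]
orientation: [-0.438, 0.438, 0.555, -0.555]
force: [0.6, -0.7, -2.2]
grip_width: 0.322
```

```bash
python3 st.py
```

```text
8.45 [ 0.5357 -0.2124  0.0573] 103.53 down [-1.e-04  2.e-04 -1.e+00] [ 0.6 -0.7 -2.2] [-0.01  0.   -0.04] 0.322 [-0.52  0.42 -0.24  0.91  0.   -0.75]
```

It went in without contact, 9 mm below tip height. I'll continue in small steps.

Emit:
jog_arm(plan=[[[0,0,-0.1],0],[[0,0,-0.2],0],[[0,0,-0.3],0],[[0,0,-0.4],0],[[0,0,-0.5],0],[[0,0,-0.6],0],[[0,0,-0.7],0],[[0,0,-0.8],0],[[0,0,-0.8],0],[[0,0,-0.8],0]])

```text
time: 9.45
position: [0.5357, -0.2124, 0.0493]
orientation: [-0.438, 0.438, 0.555, -0.555]
force: [0.2, -1.0, -2.6]
grip_width: 0.316
```

Emit:
jog_arm(plan=[[[0,0,-0.1],0],[[0,0,-0.2],0],[[0,0,-0.3],0],[[0,0,-0.4],0],[[0,0,-0.4],0],[[0,0,-0.4],0]])

```text
time: 10.05
position: [0.5357, -0.2124, 0.0453]
orientation: [-0.438, 0.438, 0.555, -0.555]
force: [0.1, -0.6, -2.1]
grip_width: 0.317
```

Emit:
jog_arm(plan=[[[0,0,-0.1],0],[[0,0,-0.2],0],[[0,0,-0.25],0],[[0,0,-0.25],0],[[0,0,-0.25],0]])

```text
time: 10.55
position: [0.5357, -0.2124, 0.0428]
orientation: [-0.438, 0.438, 0.555, -0.555]
force: [0.1, 0.2, -2.2]
grip_width: 0.318
```

Emit:
jog_arm(plan=[[[0,0,-0.05],0],[[0,0,-0.1],0],[[0,0,-0.1],0],[[0,0,-0.1],0]])

```text
time: 10.95
position: [0.5357, -0.2125, 0.0422]
orientation: [-0.438, 0.438, 0.555, -0.555]
force: [-2.5, 0.4, 2.0]
grip_width: 0.325
```

Contact came at 0.0422, exactly the expected home height. I'll press a touch more, release and lift off.

Emit:
jog_arm(plan=[[[0,0,-0.04],0],[[0,0,-0.04],0],[[0,0,-0.04],0]])

```text
time: 11.25
position: [0.5358, -0.2125, 0.0422]
orientation: [-0.437, 0.438, 0.555, -0.555]
force: [-3.1, 0.5, 5.3]
grip_width: 0.319
```

Emit:
jog_arm(plan=[[[0,0,0.05],0],[[0,0,0.05],0],[[0,0,0.05],0],[[0,0,0.05],0],[[0,0,0.05],0],[[0,0,0.05],0],[[0,0,0.05],0]], jaw=1)

```text
time: 11.95
position: [0.5357, -0.2124, 0.0419]
orientation: [-0.438, 0.438, 0.555, -0.555]
force: [0.8, -0.1, -0.2]
grip_width: 0.998
```

Emit:
jog_arm(plan=[[[0,0,2],0],[[0,0,6],0],[[0,0,10],0],[[0,0,14],0],[[0,0,15],0],[[0,0,15],0],[[0,0,15],0]])

```text
time: 12.65
position: [0.5352, -0.2121, 0.1907]
orientation: [0.438, -0.437, -0.555, 0.555]
force: [-0.1, -0.6, -0.8]
grip_width: 0.996
```

```bash
python3 st.py; python3 - <<'E'
from h import *
d=cam('wrist'); save(d,'w5.png')
E
```

```text
12.65 [ 0.5352 -0.2121  0.1907] 103.53 down [-1.3e-03  8.0e-04 -1.0e+00] [-0.1 -0.6 -0.8] [-0.05 -0.02 -0.01] 0.996 [-0.52  0.33 -0.03  1.21  0.   -0.75]
```

View pics/w5.png

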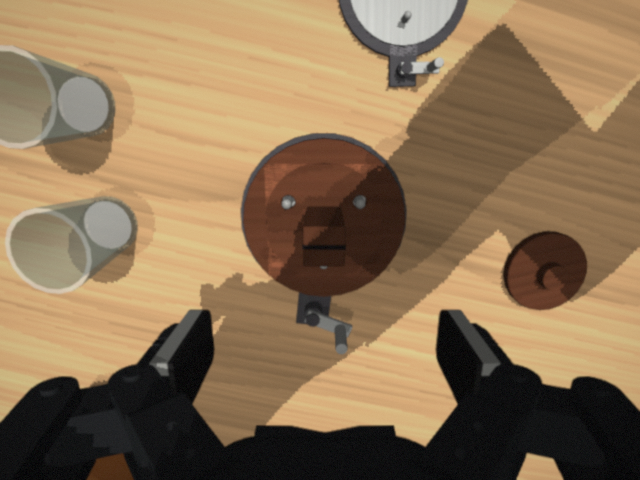

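The post sits home, with stud tips showing in the holes at (288,202) and (360,202). The clip pivot is at (313,318), the pin top at about (341,351) and the pin base at about (343,328).

```bash
python3 - <<'E'
from h import *
d=load('w5.png'); A=lambda v:np.degrees(np.arctan2(v[1],v[0]))
c=np.array([.5345,-.2128]); piv=back(d,[[313,318]],.032)[0,:2]; pt=back(d,[[341.5,350]],.0625)[0,:2]; pb=back(d,[[343,329]],.031)[0,:2]
foot=back(d,[[324,212.5]],.020)[0,:2]; print('foot',foot)
for n,p in (('piv-c',piv-c),('ptop-piv',pt-piv),('pbase-piv',pb-piv)): print(n,A(p),np.linalg.norm(p))
print(piv,pt,pb)
s=cam('side'); cv2.imwrite('pics/s2.png',cv2.resize(s['frame'][220:340,340:470],None,fx=5,fy=5,interpolation=cv2.INTER_CUBIC))
E
```

```text
foot [ 0.5272593 -0.2141398]
piv-c 7.220325311600226 0.08423236172723608
ptop-piv 75.1148621220415 0.026924861062637095
pbase-piv 80.18584429904932 0.02871012790716713
[ 0.61806441 -0.20221324] [ 0.62498093 -0.1761919 ] [ 0.62295814 -0.17392326]
```

View pics/s2.png

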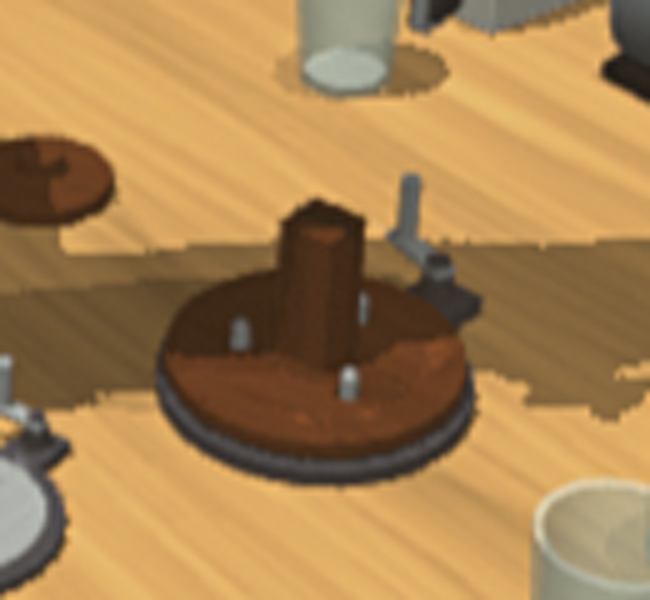

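All three studs stand through the foot, which lies flat on the mount. Next is the clip: go over the pin at about (0.6243, -0.1765) with the jaws set across the bar.

Emit:
jog_arm(plan=[[[8.9,3.6,0],-2.03],[[8.9,3.6,0],-2.03],[[8.9,3.6,0],-2.03],[[8.9,3.6,0],-2.03],[[8.9,3.6,0],-2.03],[[8.9,3.6,0],-2.03],[[8.9,3.6,0],-2.03],[[8.9,3.6,0],-2.03],[[8.9,3.6,0],-2.03],[[8.9,3.6,0],-2.03],[[8.9,3.6,0],-2.03],[[8.9,3.6,0],-2.03],[[8.9,3.6,0],-2.03],[[8.9,3.6,0],-2.03],[[8.9,3.6,0],-2.03],[[8.9,3.6,0],-2.03],[[8.9,3.6,-3],-2.03],[[8.9,3.6,-5],-2.03],[[8.9,3.6,-5],-2.03],[[8.9,3.6,-5],-2.03]], jaw=0.4)

```text
time: 14.75
position: [0.6243, -0.1762, 0.1416]
orientation: [0.703, -0.703, 0.079, -0.078]
force: [0.0, -0.7, 0.3]
grip_width: 0.402
```

```bash
python3 st.py; python3 - <<'E'
from h import *
d=cam('wrist'); save(d,'w6.png')
o=get_obs(); print(proj(d,[[.6243,-.1765,.0625],[.6243,-.1765,.03],[.619,-.204,.03],[*o['position'][:2],.0625],[*o['position'][:2],.03]]))
E
```

```text
14.75 [ 0.6243 -0.1762  0.1416] -12.73 down [-1.2e-03  5.0e-04 -1.0e+00] [ 0.  -0.7  0.3] [ 0.02 -0.05  0.02] 0.402 [-0.4   0.49  0.09  1.17 -0.    1.39]
[[327.27400596 254.10660146]
 [327.01766681 239.35627039]
 [328.20640539 277.27771401]
 [328.4701143  253.87110939]
 [328.07302089 239.14603807]]
```

View pics/w6.png

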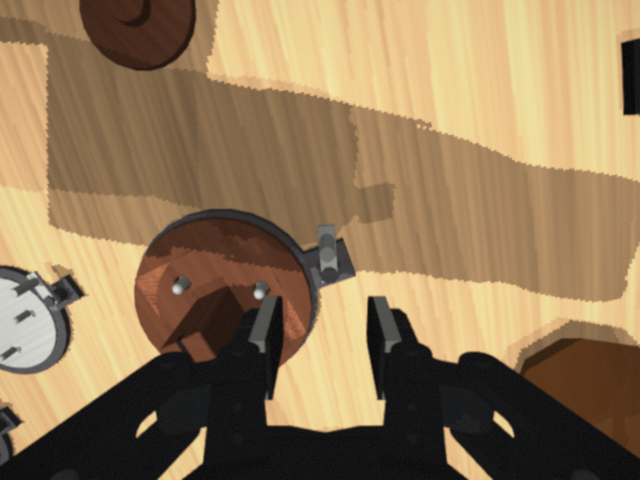

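The jaws straddle the pin: the bar runs vertically at u≈327, and the pin sits between the fingers at about (328,245). The bar end suggests the pin lies about 3 mm nearer the pivot. I'll go down, correct by that, and narrow the jaws.

Emit:
jog_arm(plan=[[[0,-0.3,-3],0],[[0,-0.3,-6],0],[[0,-0.3,-8],0],[[0,-0.3,-9],0],[[0,-0.3,-9.9],0],[[0,-0.3,-9.9],0],[[0,-0.3,-9.9],0]])

```text
time: 15.5
position: [0.6255, -0.1797, 0.0441]
orientation: [-0.703, 0.703, -0.078, 0.079]
force: [0.3, -0.2, -0.0]
grip_width: 0.402
```

Emit:
jog_arm(plan=[[[0,0,0],0],[[0,0,0],0],[[0,0,0],0],[[0,0,0],0],[[0,0,0],0]], jaw=0.2)

```text
time: 16.0
position: [0.6247, -0.1794, 0.043]
orientation: [-0.703, 0.703, -0.079, 0.079]
force: [0.1, -0.3, 0.2]
grip_width: 0.198
```

```bash
python3 st.py; python3 - <<'E'
import numpy as np
P=np.array([61.9,-20.5]); o=None
for t in range(77,206,8):
    a=np.radians(t); q=P+2.6*np.array([np.cos(a),np.sin(a)]); o=q if o is None else o
    print((q-o).round(2),np.radians(t-77).round(3))
E
```

```text
16.0 [ 0.6247 -0.1794  0.043 ] -12.78 down [ 2.e-04 -1.e-04 -1.e+00] [ 0.1 -0.3  0.2] [ 0.   -0.04  0.03] 0.198 [-0.4   0.56 -0.04  0.96 -0.    1.39]
[0. 0.] 0.0
[-0.36  0.06] 0.14
[-0.72  0.06] 0.279
[-1.08  0.02] 0.419
[-1.43 -0.08] 0.559
[-1.77 -0.22] 0.698
[-2.08 -0.4 ] 0.838
[-2.36 -0.63] 0.977
[-2.61 -0.9 ] 1.117
[-2.81 -1.19] 1.257
[-2.98 -1.52] 1.396
[-3.1  -1.86] 1.536
[-3.17 -2.22] 1.676
[-3.18 -2.58] 1.815
[-3.15 -2.94] 1.955
[-3.07 -3.29] 2.094
[-2.94 -3.63] 2.234
```

Emit:
jog_arm(plan=[[[-0.18,0.03,0],0.07],[[-0.36,0.06,0],0.14],[[-0.54,0.06,0],0.21],[[-0.72,0.06,0],0.28],[[-0.9,0.04,0],0.35],[[-1.08,0.02,0],0.42],[[-1.25,-0.03,0],0.49],[[-1.43,-0.08,0],0.56],[[-1.6,-0.15,0],0.63],[[-1.77,-0.22,0],0.7],[[-1.77,-0.22,0],0.7]])

```text
time: 17.1
position: [0.6075, -0.1819, 0.0432]
orientation: [-0.687, 0.687, 0.167, -0.167]
force: [1.4, -0.9, -0.7]
grip_width: 0.201
```

```bash
python3 st.py
```

```text
17.1 [ 0.6075 -0.1819  0.0432] 27.33 down [ 1.4e-03 -4.0e-04 -1.0e+00] [ 1.4 -0.9 -0.7] [-0.02 -0.25 -0.02] 0.201 [-0.42  0.53 -0.09  0.94  0.    0.68]
```

Emit:
jog_arm(plan=[[[-0.16,-0.09,0],0.07],[[-0.31,-0.18,0],0.14],[[-0.45,-0.3,0],0.21],[[-0.59,-0.41,0],0.28],[[-0.72,-0.54,0],0.35],[[-0.84,-0.68,0],0.42],[[-0.95,-0.82,0],0.49],[[-1.04,-0.97,0],0.56],[[-1.13,-1.13,0],0.63],[[-1.21,-1.3,0],0.7],[[-1.27,-1.47,0],0.77],[[-1.33,-1.64,0],0.84],[[-1.37,-1.82,0],0.91],[[-1.4,-2.0,0],0.98],[[-1.41,-2.18,0],1.05],[[-1.41,-2.36,0],1.11],[[-1.41,-2.36,0],1.11]])

```text
time: 18.8
position: [0.593, -0.2049, 0.0429]
orientation: [-0.496, 0.496, 0.504, -0.504]
force: [0.6, 0.4, 0.3]
grip_width: 0.201
```

```bash
python3 st.py
```

```text
18.8 [ 0.593  -0.2049  0.0429] 90.86 down [ 1.e-04  7.e-04 -1.e+00] [0.6 0.4 0.3] [ 0.15 -0.13 -0.  ] 0.201 [-0.46  0.52 -0.11  0.94  0.   -0.48]
```

Emit:
jog_arm(plan=[[[0,-0.15,0],0.03],[[0,-0.3,0],0.06],[[0,-0.45,0],0.09],[[0,-0.6,0],0.09],[[0,-0.6,0],0.09],[[0,-0.6,0],0.09]])

```text
time: 19.4
position: [0.5929, -0.2108, 0.0429]
orientation: [-0.473, 0.473, 0.526, -0.525]
force: [1.8, 2.4, 0.8]
grip_width: 0.199
```

Emit:
jog_arm(plan=[[[0,-0.1,0],0],[[0,-0.2,0],0],[[0,-0.2,0],0],[[0,-0.2,0],0]])

```text
time: 19.8
position: [0.5929, -0.2111, 0.0428]
orientation: [-0.473, 0.472, 0.527, -0.525]
force: [1.4, 8.1, 2.3]
grip_width: 0.2
```

Emit:
jog_arm(plan=[[[0,-0.1,0],0],[[0,-0.2,0],0],[[0,-0.2,0],0],[[0,-0.2,0],0]])

```text
time: 20.2
position: [0.5929, -0.2113, 0.0428]
orientation: [-0.474, 0.471, 0.528, -0.524]
force: [1.5, 12.5, 2.7]
grip_width: 0.203
```

Emit:
jog_arm(plan=[[[0,0.3,0],0],[[0,0.6,0],0],[[0,0.6,0],0],[[0,0.6,0],0]])

```text
time: 20.6
position: [0.5928, -0.2097, 0.0429]
orientation: [0.473, -0.473, -0.525, 0.526]
force: [-0.7, -0.2, -0.7]
grip_width: 0.2
```

```bash
python3 st.py
```

```text
20.6 [ 0.5928 -0.2097  0.0429] 96.05 down [-2.e-04 -7.e-04 -1.e+00] [-0.7 -0.2 -0.7] [-0.01  0.02 -0.06] 0.2 [-0.47  0.53 -0.11  0.94 -0.   -0.57]
```

That's a firm stop, and there is no load after backing off. I'll lift clear and look.

Emit:
jog_arm(plan=[[[0,0,1],0],[[0,0,3],0],[[0,0,7],0],[[0,0,11],0],[[-2,0,15],0],[[-6,0,17],0],[[-6,0,17],0],[[-6,0,17],0]])

```text
time: 21.4
position: [0.533, -0.2099, 0.2145]
orientation: [-0.472, 0.474, 0.526, -0.525]
force: [-0.0, 1.2, -0.3]
grip_width: 0.202
```

```bash
python3 st.py; python3 - <<'E'
from h import *
d=cam('wrist'); save(d,'w7.png'); s=cam('side'); save(s,'s3.png')
a=cv2.resize(d['frame'],(533,400)); b=cv2.resize(s['frame'][220:340,345:425],(267,400),interpolation=cv2.INTER_CUBIC)
cv2.imwrite('pics/fin.png',np.hstack([a,b]))
E
```

```text
21.4 [ 0.533  -0.2099  0.2145] 96.01 down [ 0.0026 -0.0015 -1.    ] [-0.   1.2 -0.3] [-0.02  0.02  0.03] 0.202 [-0.52  0.31  0.    1.26  0.   -0.62]
```

The viewer limit is reached, so I'll check numerically. I'll look for steel-coloured pixels over the rim at the expected bar position and at the old one.

```bash
python3 - <<'E'
from h import *
d=load('w7.png'); hsv=cv2.cvtColor(d['frame'],cv2.COLOR_BGR2HSV)
P=np.array([.619,-.205])
for t in (77,120,150,165,175,182,186,190,195,205):
    a=np.radians(t); u=np.array([np.cos(a),np.sin(a)])
    q=proj(d,[[*(P+r*u),.029] for r in np.linspace(.012,.04,15)]).round().astype(int)
    v=hsv[q[:,1],q[:,0]]; print(t,'grey frac',(v[:,1]<50).mean().round(2),np.median(v,axis=0))
grey=((hsv[...,1]<60)&(hsv[...,2]>40)).astype(np.uint8)
c=proj(d,[[.593,-.2076,.04]])[0].astype(int); x0,y0=c-36
for r in grey[y0:y0+80:3,x0:x0+72:2]: print(''.join('#' if k else '.' for k in r))
print(c,x0,y0)
for n,p in (('tip',P-[.042*np.cos(.1),.042*np.sin(.1)]),): print(n,proj(d,[[*p,.028]]))
E
```

```text
77 grey frac 0.6 [23. 17. 55.]
120 grey frac 0.27 [ 16. 107. 114.]
150 grey frac 0.53 [12. 36. 65.]
165 grey frac 0.33 [ 10. 145.  68.]
175 grey frac 0.73 [30.  9. 70.]
182 grey frac 0.87 [30.  7. 74.]
186 grey frac 0.8 [30.  7. 74.]
190 grey frac 0.8 [30.  8. 71.]
195 grey frac 0.8 [24.  9. 81.]
205 grey frac 0.33 [ 10. 135.  68.]
....................................
....................................
....................................
....................####............
....................................
....................................
....................................
....................................
...............#######..............
...............#######..............
...............#######..............
................#######.............
................#######.............
.............##############.........
.............##############.........
.............##############.........
.#######.....##########.###.......##
.#######.....##########.###.......##
.#######.....##############.......##
#######......##############.......##
#######......##############........#
#######......##############........#
#######............................#
######.............................#
######..............................
######..............................
######..............................
[320 285] 284 249
tip [[320.60659921 264.44456254]]
```

The steel bar lies over the rim, pointing at the upright (175–195° band, expected about 186°). Last check: whether the other objects are unmoved in the side view, then hand in.

```bash
python3 - <<'E'
from h import *
from plant import finish_job
a=load('side0.png')['frame'].astype(np.float32); b=load('s3.png')['frame'].astype(np.float32)
for n,(x,y,w,h) in dict(tumA=(395,200,32,42),tumB=(468,288,40,54),tumC=(442,315,42,56),strainer=(274,182,22,22),carton=(238,164,36,44),lid=(332,246,34,20)).items():
    (s,r)=cv2.phaseCorrelate(cv2.cvtColor(a[y:y+h,x:x+w],6),cv2.cvtColor(b[y:y+h,x:x+w],6)); print(n,np.round(s,2),round(r,2))
print(finish_job())
E
```

```text
tumA [-0.26  0.46] 0.65
tumB [ 0.03 -0.01] 0.77
tumC [0.49 0.01] 1.0
strainer [-0.43 -0.36] 0.84
carton [0.01 0.56] 0.87
lid [0.   0.19] 0.84
the job is handed in; nothing more can be done
None
```

The post stands fully home on the largest mount with the turn clip swung in over its rim. I handed the job in at about 21.5 s of robot time.

- **Seating:** I gripped the post by its upright and turned it to the stud angle seen in the wrist camera, about 13.5°. It slid straight down over the three studs. It touched the seat at the expected height, and I pressed it with about 8 N. Wrist and side pictures then showed all three studs through the holes and the foot flat.
- **Clip:** I swung it by its pin until it reached a firm stop, at about 12 N. Backing off left no load, and the gripper was then lifted well clear. I had no pictures left to view, so I checked the last wrist image by pixel values. They show the steel bar over the rim, pointing at the upright at about 175–195° where I expected 186°.
- **Other objects:** Between the first and last side pictures, the glasses, lid, strainer and carton shifted by 0.6 pixel or less. Changed shadows and low texture make that comparison noisy. The weakest match was one glass, with a correlation of 0.65.
- **Disagreements:** One reading of the foot's centre in the wrist image was 7 mm off along x. I put this down to eyeballing the outline, because the studs in the holes and the seating height contradict it. My two estimates of the mount's direction differed by 4° (3° and 7°), so I went by the clip's stop instead.

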